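# Fetch a bottle from under the wire rack with the reacher

## Robot

A 6-joint arm with a two-finger parallel gripper is mounted at the origin on a cart in front of the work surface, level with it; the furniture and walls round the work are solid. World frame = base frame: x ahead of the robot, y to its left, z up, the work surface at z = 0. Lengths are in m, angles in degrees, forces in N, time in s.
With the tool pointing down it reaches from about 0.3 to 0.75 m from the base axis. Payload 8.5 kg.
Tool frame: the origin (TCP) lies between the finger pads; the fingertips stand 19 mm ahead of it and the grasp point (between the pads) is the TCP; z points along the fingers, y is the line along which they close (so a half turn about z gives the same grasp; the last joint's range is limited). The gripper opens to 85 mm and grips with 20 to 120 N. Pads are 22 mm wide; open, the fingers measure 114 mm over their backs; the gripper's body (76 mm by 85 mm) begins 54 mm behind the grasp point. The pads swing forward as they close: fully open they stand 13 mm farther back than shut.
Start: joints at [-77.768, 21.807, 74.336, -0, 83.858, -12.336], TCP at [0.229, -0.5, 0.25] pointing down, gripper open.
Joint ranges: [-178.18, 178.18], [-50.72, 133.34], [12.68, 142.11], [-81.47, 261.47], [9.98, 163.14], [-165.26, 165.26]. Speed limits (degrees/s): [136.94, 136.94, 180, 180, 180, 180].

## Interface

Orientations are given as a 3x3 rotation matrix whose columns are the frame's x, y, z axes.
In Python, from rig import env, optics gives the robot as it stands.
- The arm moves only by the tool arm_command, never from a script. Its argument "commands" is one flat list of numbers, 7 for each row, row after row: the closure, from -1 (fully open) to 1 (shut), so that 0 is half open, then the shift along the tool's x, y, z as a fraction of full scale, then the turn, a rotation vector about the tool's x, y, z as a fraction of full scale. A call has 1 to 12 rows; each row is the pose to reach, as a shift and turn from the pose commanded when the call began, along the tool's axes at that moment; what a row does not reach only later rows make up. Full scale, the value 1, is 500 mm for a shift and 120 degrees for a turn. A row lasts 1/12 s, in which the tool goes at most 41.7 mm and 7.16 degrees, less where a joint would pass 70% of its speed; a pose out of reach is approached as far as the arm can. A call with a number of a shift or a turn outside -1 to 1 is refused whole. A call with a gripper value outside its range is refused whole. The fingers move at their own pace and stop on an object; "newtons" is the grip in N (left out, the last holds). Time passes only in rows, so rows that repeat a pose let the fingers close. It gives the time, the measured TCP pose, the force, the opening and the grip force at its end, in the units of the state.
- env.observe(): the state, without advancing time (a new reading comes with each control period).
- optics.get_image(name): name is "side" or "top" or "wrist"; returns a dict with "image" (480x640x3 uint8, red, green, blue), "intrinsics" (3x3 intrinsics, pixels), "origin" and "orientation" of the camera in the world; the wrist camera has in their place "tool_from_camera" (4x4, takes a point from camera to tool coordinates, whose origin is the TCP and whose axes are the flange's). Camera axes: x right, y down, z forward; pixel columns grow to the right and rows downward; lengths in m; the calibration is good to about 2 mm. The wrist camera is an equidistant fisheye: a pixel r from the principal point sees the ray r / f radians off the axis. A picture is of the moment at which its call begins: read the wrist's pose just before it. There is no depth.
- env.close_job(): hands the job in; it is judged then, once.
The state is a dict: "time_s": time; "q": joint angles; "qvel": joint speeds; "joint_efforts": joint torques, N m; "position": TCP position; "tool_rot": TCP orientation; "ft_force": force on the tool from outside, world axes, zero at the start; "wrist_torque": the same for the moment, N m; "grip_width": finger opening in m; "gripper_force": force on a finger pad.
Only numpy, scipy, OpenCV 4.12 (cv2) and the standard library are available. Lean on these libraries where they do the work, as an engineer would, in place of code of your own. Each camera call takes 0.05 s, during which the arm holds its last target. There are 200 camera calls.

## Task

The smaller of the two medicine bottles has been pushed far in under the low wire rack. Take the reacher by its handle and trigger, slide its open jaws in over that bottle, squeeze the trigger by feel until both jaws hold it firmly but gently (it is a soft bottle), and draw it out in the jaws until it stands upright with at least 5 cm of bare table between it and the rack. Then let go of everything; do not touch the bottle with the robot's fingers, do not shove the rack, and leave the bigger bottle where it is.

Things in the scene. Friction and masses are not known exactly. Their poses are not given: they have to be found in the camera images.
- reacher: Grey and black reacher, 320 mm long, 0.38 kg, lying on small glides; made to be slid along the table. Origin on the table under the handle's middle; x along the shaft to the jaws, y to the trigger's side, z up. Handle: grey bar, x -50..50 mm, outer face y = -32 mm, 52 mm high. The jaw end (x 192..272 mm) spans y -58..+42 mm at most and is 46 mm high; a tube and a rod lead to it.
- reacher_grip (a point): Where to grip, from above, across the reacher (along its y): middle of handle and trigger, 30 mm above the reacher's origin. Handle and trigger are 64 mm wide together when free, 33 mm with the trigger fully in. Closed to about 60 mm, fingers hold it for sliding with the jaws still open. As two fingers close further evenly, the jaws close evenly about the fingers' middle.
- reacher_trigger (a joint): Press of the trigger (black plate 84 mm long, z 16..52 mm, outer face y = +32 mm when free) toward the handle, m: 0 free, 0.031 fully in. It carries the +y jaw with it, mm for mm. Its spring resists with 12 N at 0, 15 N at 20 mm; let go, it springs out and the jaws open. When the jaws press on something, the trigger's load is the spring's plus the jaws' force.
- jaw_middle (a point): Fixed point on the reacher's centre line between the two pads, 250 mm along its x from its origin, 28 mm above the table. The cross bar behind it ends at x = 222 mm, the jaws at x = 272 mm.
- reacher_pad_l: Rubber pad, 34 mm long, 32 mm high, on the +y jaw, which moves with the trigger; sprung, giving 1 mm per 5 N. Its inner face is at y = +24 mm in the reacher's frame when free. This entry's origin and axes start as the reacher's and shift along y with the pad. A firm, gentle hold is 3 to 20 N on each pad, a trigger load of about 19 to 34 N: aim at 22 to 25 N.
- reacher_pad_r: The same pad on the -y jaw, which stays put on the reacher but has an adjustable setting: its inner face is anywhere from y = -24 to -33 mm. The entry's origin is displaced from the reacher's by the setting. So the trigger travel to contact (16 to 25 mm) varies and must be felt. More than 20 N on a pad crushes the bottle, and the trigger fully in always does.
- small_bottle: The bottle to fetch: white soft medicine bottle, round body 32 mm across and 57 mm high, with cap 68 mm high, about 0.08 kg, standing upright on the table under the rack, the smaller of the two. Origin at the centre of its underside, z up.
- big_bottle: The bigger bottle: 36 mm across, 75 mm high, also standing under the rack, beside the small one, about 120 mm from it. To be left alone. Origin at the centre of its underside.
- rack: Steel wire rack, fixed, 270 mm wide (its x), 180 mm deep (its y), wires 4 to 8 mm thick. Origin on the table under its middle, z up. Open at its front, y = +90 mm; wires close the sides (x = +-135 mm) and back (y = -90 mm). Clear height 91 mm; top 100 mm above the table. One sees down between the top's wires.

How it is judged:
By the outcome, as a careful person would: the job done as asked, in the order asked, and still so for the second after the job is handed in, with the robot touching nothing.
It also fails if it takes over 64 s, if anything falls off the work surface, if the arm or the gripper's body presses on something with over 40 N, if the wrist force passes 120 N, or if a joint passes its speed limit or range.

## Working session

There is one attempt and no reset: what is moved stays moved. The work goes in short steps, Python scripts to look and compute and a tool call to move; the robot and the scene stay as the last step left them, time stands still between calls to the robot, and variables do not carry over. Pictures are saved under pics/ and viewed, at most 10 in all, crops included, and the job is handed in when it is done.

Besides the shell and the picture viewer there is one more tool, called after "Call:" by a JSON object that holds its "fn" and its "kwargs", one argument or row to a line. arm_command: Moves the arm, as the interface text tells. Shift numbers are shares of 500 mm and turn numbers shares of 120 degrees, none past 1 either way. Its arguments: {"type":"object","properties":{"commands":{"type":"array","items":{"type":"number"}},"newtons":{"type":"number"}},"required":["commands"]}

```bash
mkdir -p pics
python3 - <<'E'
from rig import env, optics
import cv2, pickle
s=env.observe();print({k:s[k] for k in('time_s','position','tool_rot','grip_width')})
d={}
for n in('top','side'):
    o=optics.get_image(n);d[n]=o;cv2.imwrite(f'pics/{n}.png',o['image'][:,:,::-1]);print(n,o['intrinsics'],o['origin'],o['orientation'])
pickle.dump(d,open('cams.pkl','wb'))
E
```

```text
{'time_s': 0.0, 'position': array([ 0.22861662, -0.49993056,  0.24968167]), 'tool_rot': array([[ 9.09484916e-01,  4.15736787e-01, -3.34467720e-04],
       [ 4.15736796e-01, -9.09483721e-01,  1.50930407e-03],
       [ 3.23280280e-04, -1.51173983e-03, -9.99998805e-01]]), 'grip_width': 0.08557681486350179}
top [[537.88978519   0.         320.21241586]
 [  0.         537.88978519 234.50274565]
 [  0.           0.           1.        ]] [ 0.46891893 -0.00224259  1.22324444] [[ 0.01992608 -0.99828501  0.05504534]
 [-0.99970786 -0.02064731 -0.01256479]
 [ 0.01367978 -0.05477889 -0.9984048 ]]
side [[536.0939099    0.         319.59720305]
 [  0.         536.0939099  235.53389367]
 [  0.           0.           1.        ]] [ 0.57502293 -0.76012581  0.64190847] [[ 0.99985859  0.01585771 -0.00559678]
 [ 0.01407389 -0.60693055  0.79463025]
 [ 0.00920416 -0.79459665 -0.60706791]]
```

View pics/top.png

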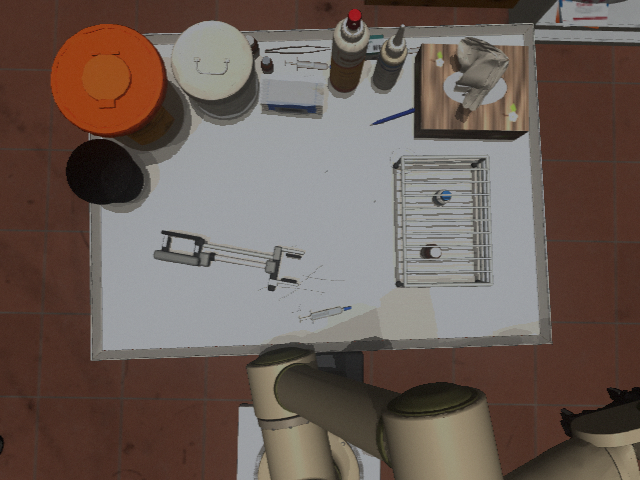

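View pics/side.png

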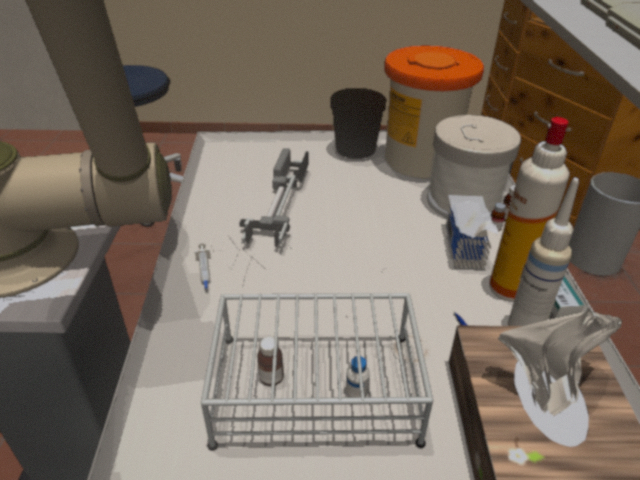

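The top view shows the reacher at about (230,260), jaws pointing right. The rack is at (395–490, 157–287), with a blue-capped white bottle near (442,197) and a brown one near (431,252). I'll enlarge both areas.

Run:
```python
import cv2, pickle, numpy as np
d=pickle.load(open('cams.pkl','rb'))
t=d['top']['image'][:,:,::-1];s=d['side']['image'][:,:,::-1]
def c(im,x,y,w,h,f): return cv2.resize(im[y:y+h,x:x+w],None,fx=f,fy=f,interpolation=cv2.INTER_CUBIC)
cv2.imwrite('pics/r1.png',c(t,145,220,160,80,5))
a=c(t,385,150,120,145,4);b=c(s,200,285,240,170,1.0)
b=c(s,240,325,150,75,2.0)
o=np.zeros((580,800,3),np.uint8);o[:580,:480]=a;o[:150,490:790]=b;o[200:200+400-20,490:790]=c(s,235,325,150,190,2)[:380]
cv2.imwrite('pics/r2.png',o)
```

```text
Traceback (most recent call last):
ValueError: could not broadcast input array from shape (310,300,3) into shape (380,300,3)
```

View pics/r1.png

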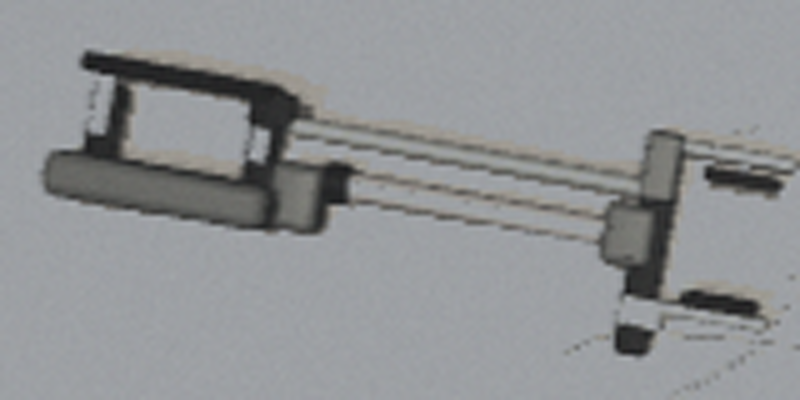

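Reacher crop (offset 145,220, ×5): handle top runs from (47,170) to (272,207), the trigger's outer edge from (85,52) to (285,88), and the pads are at (742,180) and (722,300).

```bash
cat > h.py <<'E'
import numpy as np, pickle
d=pickle.load(open('cams.pkl','rb'))
def w(cam,uv,z,o=None):
    o=o or d[cam]; uv=np.atleast_2d(uv).astype(float)
    r=np.c_[uv,np.ones(len(uv))]@np.linalg.inv(o['intrinsics']).T@np.array(o['orientation']).T
    p=np.array(o['origin']); return p+r*((z-p[2])/r[:,2])[:,None]
E
python3 - <<'E'
import cv2
from h import *
t=d['top']['image'][:,:,::-1];s=d['side']['image'][:,:,::-1]
def c(im,x,y,w,h,f): return cv2.resize(im[y:y+h,x:x+w],None,fx=f,fy=f,interpolation=cv2.INTER_CUBIC)
o=np.zeros((580,800,3),np.uint8);o[:,:480]=c(t,385,150,120,145,4);o[:240,490:790]=c(s,240,325,150,120,2)
cv2.imwrite('pics/r2.png',o)
def R(l,z): return w('top',np.array(l)/5+[145,220],z)
for n,l,z in(('handle ends',[(47,170),(272,207)],.052),('handle outer',[(50,192),(268,228)],.052),('trig outer',[(85,52),(285,88)],.052),('padL inner',[(705,184),(780,192)],.044),('padR inner',[(685,290),(760,302)],.044)):
    p=R(l,z);v=p[1]-p[0];print(n,p[:,:2].round(4).tolist(),np.hypot(*v[:2]).round(4),np.degrees(np.arctan2(v[1],v[0])).round(1))
E
```

```text
handle ends [[0.4837, 0.3415], [0.4697, 0.2438]] 0.0988 -98.2
handle outer [[0.4742, 0.3399], [0.4606, 0.2452]] 0.0956 -98.2
trig outer [[0.5353, 0.327], [0.5214, 0.2398]] 0.0883 -99.0
padL inner [[0.4835, 0.0568], [0.4807, 0.0239]] 0.033 -94.9
padR inner [[0.4371, 0.0645], [0.4325, 0.0316]] 0.0332 -97.9
```

View pics/r2.png

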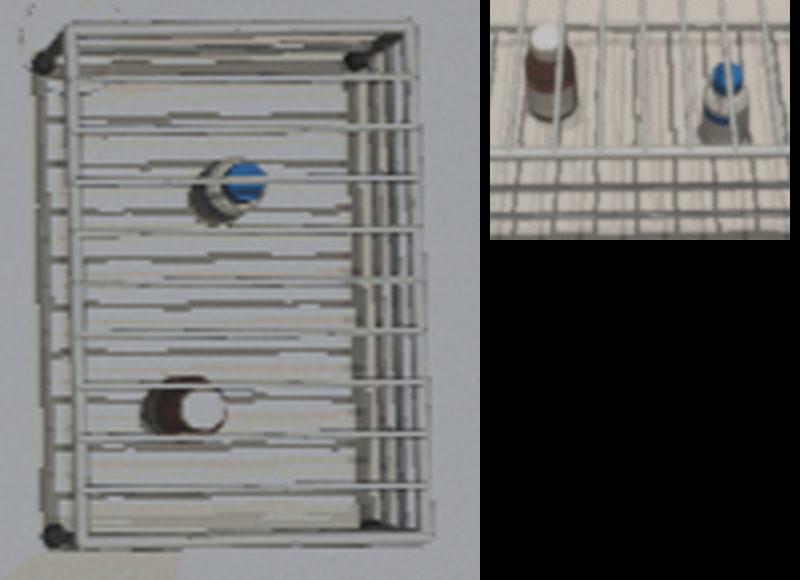

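The blue-capped white bottle is the small one: cap centre at crop (245,181), and (727,75) in the side inset. The bigger brown one's cap is at (203,411). Rack top corners are about (70,22), (415,22), (430,540) and (78,545).

Run:
```python
from h import *
T=lambda l,z:w('top',np.array(l)/4+[385,150],z).round(4)[:,:2].tolist()
S=lambda x,y,z:w('side',[240+(x-490)/2,325+y/2],z).round(4)[:,:2].tolist()
print('small top',T([(245,181)],.068),'side',S(727,75,.065))
print('big top',T([(203,411)],.075),'side',S(545,38,.07))
print('rack',T([(70,22),(415,22),(430,540),(78,545)],.098))
```

```text
small top [[0.6234, -0.2881]] side [[0.6264, -0.2868]]
big top [[0.4982, -0.2647]] side [[0.501, -0.2613]]
rack [[0.702, -0.1872], [0.7062, -0.3706], [0.4326, -0.3792], [0.4264, -0.1946]]
```

```bash
cat >> h.py <<'E'
from scipy.spatial.transform import Rotation as Ro
def down(yaw): # yaw of tool y axis, deg
    c,s=np.cos(np.radians(yaw)),np.sin(np.radians(yaw)); y=np.array([c,s,0]); z=np.array([0,0,-1.]); return np.c_[np.cross(y,z),y,z]
def go(*wp):
    """all waypoints (x,y,z,yaw) relative to the present pose"""
    from rig import env
    s=env.observe(); R=np.array(s['tool_rot']); p=np.array(s['position'])
    print('t',round(s['time_s'],2),'p',p.round(4),'yaw',np.degrees(np.arctan2(R[1,1],R[0,1])).round(2),'w',round(s['grip_width'],4),'gf',np.round(s['gripper_force'],1),'ft',np.round(s['ft_force'],1))
    for x,y,z,yaw in wp:
        print(np.r_[R.T@(np.array([x,y,z])-p)/.5, Ro.from_matrix(R.T@down(yaw)).as_rotvec(degrees=True)/120].round(4).tolist())
E
python3 -c "
from h import *
go((.42,-.1,.25,-8.8))"
```

```text
t 0.1 p [ 0.2286 -0.5     0.2498] yaw -65.43 w 0.0858 gf 0.0 ft [-0.4  0.  -0.4]
[0.6807, -0.5684, 0.0004, -0.0005, -0.0004, -0.4719]
```

Call:
{"fn": "arm_command", "kwargs": {
  "commands": [-1,0.34,-0.284,0,0,0,-0.236,-1,0.68,-0.568,0,0,0,-0.472,-1,0.68,-0.568,0,0,0,-0.472,-1,0.68,-0.568,0,0,0,-0.472,-1,0.68,-0.568,0,0,0,-0.472,-1,0.68,-0.568,0,0,0,-0.472,-1,0.68,-0.568,0,0,0,-0.472,-1,0.68,-0.568,0,0,0,-0.472,-1,0.68,-0.568,0,0,0,-0.472,-1,0.68,-0.568,0,0,0,-0.472,-1,0.68,-0.568,0,0,0,-0.472,-1,0.68,-0.568,0,0,0,-0.472]
}}

```text
time_s: 1.1
position: [0.4207, -0.0967, 0.2502]
tool_rot: [[0.148, 0.989, 0.0], [0.989, -0.148, 0.001], [0.001, -0.0, -1.0]]
ft_force: [-0.2, -0.4, -0.3]
grip_width: 0.0852
gripper_force: 0.0
```

```bash
python3 -c "
from h import *
go((.498,.288,.15,-8.8))"
```

```text
t 1.1 p [ 0.4207 -0.0967  0.2502] yaw -8.5 w 0.0852 gf 0.0 ft [-0.2 -0.4 -0.3]
[0.7835, 0.0391, 0.2014, -0.0001, -0.0006, 0.0025]
```

Call:
{"fn": "arm_command", "kwargs": {
  "commands": [-1,0.784,0.039,0.1,0,0,0.003,-1,0.784,0.039,0.2,0,0,0.003,-1,0.784,0.039,0.2,0,0,0.003,-1,0.784,0.039,0.2,0,0,0.003,-1,0.784,0.039,0.2,0,0,0.003,-1,0.784,0.039,0.2,0,0,0.003,-1,0.784,0.039,0.2,0,0,0.003,-1,0.784,0.039,0.2,0,0,0.003,-1,0.784,0.039,0.2,0,0,0.003,-1,0.784,0.039,0.2,0,0,0.003,-1,0.784,0.039,0.2,0,0,0.003,-1,0.784,0.039,0.2,0,0,0.003]
}}

```text
time_s: 2.1
position: [0.4988, 0.2844, 0.1492]
tool_rot: [[0.157, 0.988, -0.002], [0.988, -0.157, -0.001], [-0.001, -0.002, -1.0]]
ft_force: [-0.1, 0.3, -0.3]
grip_width: 0.0854
gripper_force: 0.0
```

Run:
```python
from h import *
from rig import optics
import cv2
go((.498,.288,.03,-8.8))
o=optics.get_image('wrist');cv2.imwrite('pics/w1.png',o['image'][:,:,::-1]);print(o['intrinsics'],o['tool_from_camera'])
pickle.dump(o,open('w1.pkl','wb'))
```

```text
t 2.1 p [0.4988 0.2844 0.1492] yaw -9.04 w 0.0854 gf 0.0 ft [-0.1  0.3 -0.3]
[0.0072, -0.0024, 0.2384, -0.0008, 0.0005, -0.002]
[[371.64829954   0.         316.11334697]
 [  0.         371.64829954 233.00164949]
 [  0.           0.           1.        ]] [[-8.51734448e-05 -9.63168158e-01 -2.68899782e-01  6.77947774e-02]
 [ 9.99999978e-01 -1.33476758e-04  1.61350524e-04  4.98063913e-04]
 [-1.91299558e-04 -2.68899762e-01  9.63168148e-01 -1.24076040e-01]
 [ 0.00000000e+00  0.00000000e+00  0.00000000e+00  1.00000000e+00]]
```

View pics/w1.png

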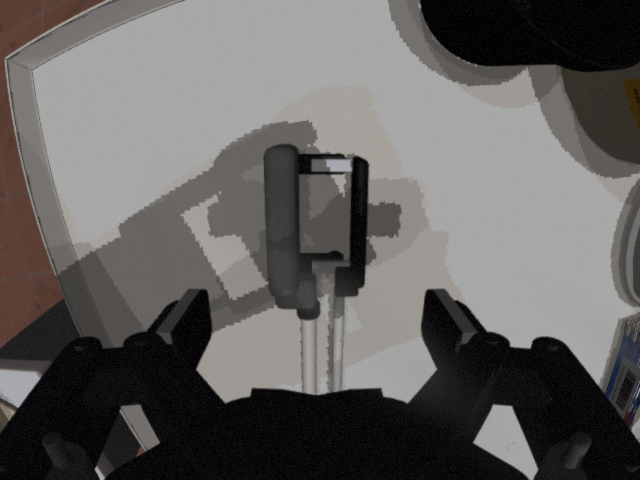

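The wrist view shows the handle spanning (264–300, 147–300) and the trigger's outer face at column 368. The middle, column 316, matches the fingers' middle.

Run:
```python
from h import *
o=pickle.load(open('w1.pkl','rb'));K=o['intrinsics'];M=np.array(o['tool_from_camera'])
for u,v,h in((282,147,.052),(288,302,.052),(264,210,.04),(368,210,.045)):
    a=np.array([u-K[0,2],v-K[1,2]])/K[0,0];r=np.hypot(*a);ray=M[:3,:3]@np.r_[a/r*np.sin(r),np.cos(r)]
    k=(.1492-h-M[2,3])/ray[2];print(u,v,(M[:3,3]+k*ray).round(4))
go((.498,.288,.03,-8.8))
```

```text
282 147 [ 0.0589 -0.0197  0.0972]
288 302 [-0.0414 -0.0181  0.0972]
264 210 [ 0.0181 -0.0331  0.1092]
368 210 [0.0191 0.0333 0.1042]
t 2.15 p [0.4989 0.2834 0.1498] yaw -9.12 w 0.0854 gf 0.0 ft [ 0.3  0.  -0. ]
[0.009, -0.003, 0.2396, -0.0005, 0.0004, -0.0027]
```

Call:
{"fn": "arm_command", "kwargs": {
  "commands": [-1,0.018,0,0.07,0,0,-0.004,-1,0.018,0,0.14,0,0,-0.004,-1,0.018,0,0.19,0,0,-0.004,-1,0.018,0,0.22,0,0,-0.004,-1,0.018,0,0.24,0,0,-0.004,-1,0.018,0,0.24,0,0,-0.004,-1,0.018,0,0.24,0,0,-0.004]
}}

```text
time_s: 2.73
position: [0.501, 0.292, 0.0311]
tool_rot: [[0.152, 0.988, 0.001], [0.988, -0.152, 0.0], [0.0, 0.001, -1.0]]
ft_force: [-0.8, 0.8, -0.4]
grip_width: 0.0853
gripper_force: 0.0
```

```bash
python3 -c "
from h import *
go()"
```

```text
t 2.73 p [0.501  0.292  0.0311] yaw -8.74 w 0.0853 gf 0.0 ft [-0.8  0.8 -0.4]
```

Call:
{"fn": "arm_command", "kwargs": {
  "commands": [-0.6,0,0,0,0,0,0,-0.5,0,0,0,0,0,0,-0.42,0,0,0,0,0,0,-0.42,0,0,0,0,0,0,-0.42,0,0,0,0,0,0,-0.42,0,0,0,0,0,0],
  "newtons": 26
}}

```text
time_s: 3.23
position: [0.4999, 0.293, 0.0323]
tool_rot: [[0.151, 0.989, 0.0], [0.989, -0.151, 0.001], [0.001, 0.0, -1.0]]
ft_force: [-6.5, -0.7, 11.8]
grip_width: 0.061
gripper_force: 15.7
```

```bash
python3 -c "
from h import *
go()"
```

```text
t 3.23 p [0.4999 0.293  0.0323] yaw -8.67 w 0.061 gf 15.7 ft [-6.5 -0.7 11.8]
```

```bash
python3 -c "
from h import *
go((.614,.12,.0335,1.5))"
```

```text
t 3.23 p [0.4999 0.293  0.0323] yaw -8.67 w 0.061 gf 15.7 ft [-6.5 -0.7 11.8]
[-0.3076, 0.2777, -0.0025, 0.0001, -0.0003, -0.0848]
```

Call:
{"fn": "arm_command", "kwargs": {
  "commands": [-0.42,-0.01,0.01,-0.0025,0,0,-0.002,-0.42,-0.03,0.028,-0.0025,0,0,-0.01,-0.42,-0.06,0.055,-0.0025,0,0,-0.018,-0.42,-0.09,0.082,-0.0025,0,0,-0.026,-0.42,-0.125,0.112,-0.0025,0,0,-0.036,-0.42,-0.16,0.145,-0.0025,0,0,-0.045,-0.42,-0.195,0.177,-0.0025,0,0,-0.055,-0.42,-0.23,0.208,-0.0025,0,0,-0.065,-0.42,-0.26,0.236,-0.0025,0,0,-0.073,-0.42,-0.285,0.258,-0.0025,0,0,-0.08,-0.42,-0.3,0.272,-0.0025,0,0,-0.084,-0.42,-0.308,0.278,-0.0025,0,0,-0.085]
}}

```text
time_s: 4.23
position: [0.6154, 0.1191, 0.0325]
tool_rot: [[-0.026, 1.0, 0.001], [1.0, 0.026, 0.001], [0.001, 0.002, -1.0]]
ft_force: [-2.2, 5.8, 6.6]
grip_width: 0.0604
gripper_force: 13.7
```

Run:
```python
from h import *
from rig import optics
import cv2
go((.6184,-.037,.0335,1.5))
o=optics.get_image('top');cv2.imwrite('pics/t2.png',cv2.resize(o['image'][150:300,225:425,::-1],None,fx=4,fy=4,interpolation=cv2.INTER_CUBIC))
```

```text
t 4.23 p [0.6154 0.1191 0.0325] yaw 1.48 w 0.0604 gf 13.7 ft [-2.2  5.8  6.6]
[-0.3123, -0.0021, -0.0023, 0.0007, -0.0004, -0.0001]
```

View pics/t2.png

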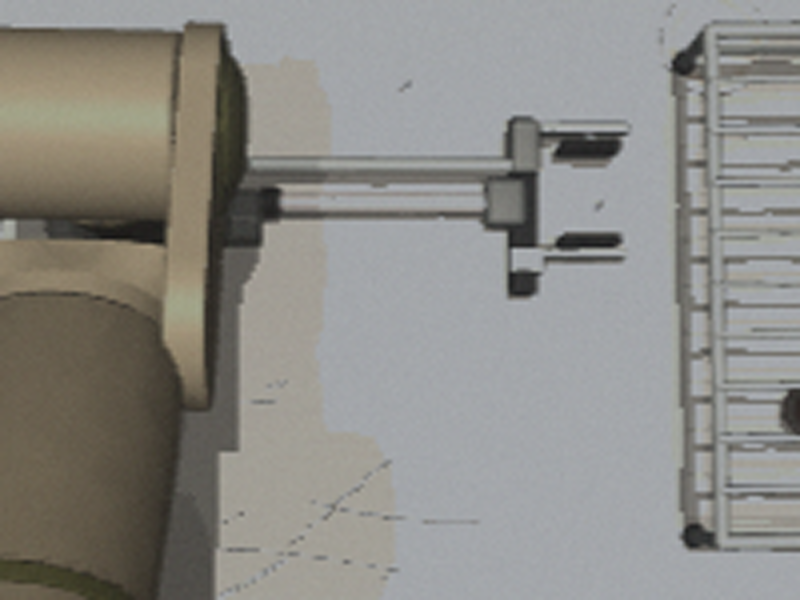

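The top crop (offset 225,150, ×4) shows the jaws just in front of the rack: pad L inner edge row about 158, pad R inner edge row about 234, pad middle column about 588, tips at 628.

Run:
```python
from h import *
q=lambda *l:w('top',np.array(l)/4+[225,150],.044).round(4)[:,:2].tolist()
print(q((588,158),(588,234),(628,128),(500,163),(260,163)))
```

```text
[[0.6358, -0.1295], [0.5937, -0.1301], [0.653, -0.1514], [0.632, -0.0809], [0.6291, 0.0514]]
```

Call:
{"fn": "arm_command", "kwargs": {
  "commands": [-0.42,-0.01,0.003,-0.002,0,0,0,-0.42,-0.03,0.006,-0.002,0,0,0,-0.42,-0.06,0.006,-0.002,0,0,0,-0.42,-0.09,0.006,-0.002,0,0,0,-0.42,-0.12,0.006,-0.002,0,0,0,-0.42,-0.15,0.006,-0.002,0,0,0,-0.42,-0.18,0.006,-0.002,0,0,0,-0.42,-0.205,0.006,-0.002,0,0,0,-0.42,-0.225,0.006,-0.002,0,0,0,-0.42,-0.235,0.006,-0.002,0,0,0,-0.42,-0.24,0.006,-0.002,0,0,0,-0.42,-0.24,0.006,-0.002,0,0,0]
}}

```text
time_s: 5.28
position: [0.6209, -0.0013, 0.0326]
tool_rot: [[-0.026, 1.0, 0.0], [1.0, 0.026, -0.001], [-0.001, 0.0, -1.0]]
ft_force: [-0.6, -3.4, 0.3]
grip_width: 0.061
gripper_force: 12.6
```

Run:
```python
from h import *
from rig import optics
import cv2
go((.6226,-.038,.0325,1.5))
o=optics.get_image('top');cv2.imwrite('pics/t3.png',cv2.resize(o['image'][150:270,350:500,::-1],None,fx=5,fy=5,interpolation=cv2.INTER_CUBIC))
```

```text
t 5.28 p [ 0.6209 -0.0013  0.0326] yaw 1.51 w 0.061 gf 12.6 ft [-0.6 -3.4  0.3]
[-0.0735, 0.0015, 0.0002, 0.0, 0.0005, 0.0001]
```

View pics/t3.png

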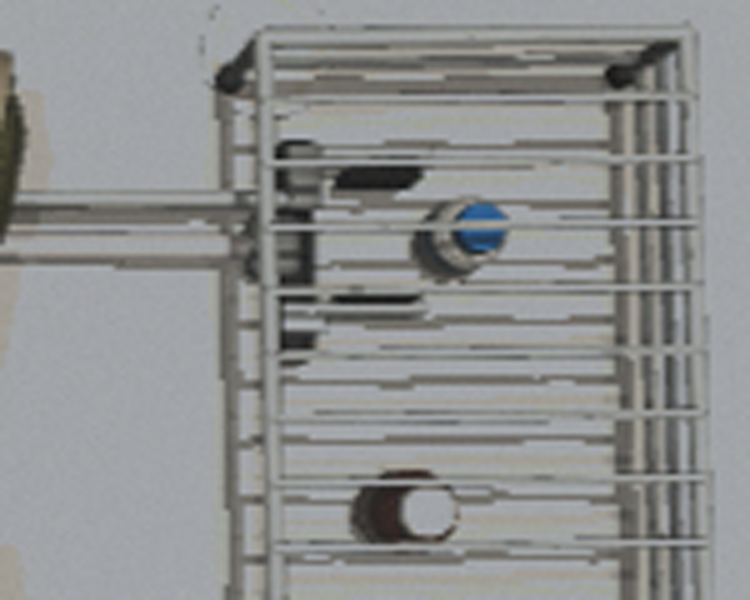

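Crop (offset 350,150, ×5): the jaws are under the rack front. Pad L's lower edge is at row about 188 and pad R's upper edge about 295, with pad middle at column 378. The blue cap is at (482,228), between the pads' lines.

Run:
```python
from h import *
q=lambda z,*l:w('top',np.array(l)/5+[350,150],z).round(4)[:,:2].tolist()
print(q(.044,(378,188),(378,295)),q(.012,(378,188)),q(.068,(482,228)),q(.075,(430,513)))
```

```text
[[0.6427, -0.2481], [0.5951, -0.2486]] [[0.6474, -0.2548]] [[0.6227, -0.2885]] [[0.4986, -0.2653]]
```

Call:
{"fn": "arm_command", "kwargs": {
  "commands": [-0.42,-0.01,0.003,0,0,0,0,-0.42,-0.025,0.003,0,0,0,0,-0.42,-0.045,0.003,0,0,0,0,-0.42,-0.06,0.003,0,0,0,0,-0.42,-0.07,0.003,0,0,0,0,-0.42,-0.077,0.003,0,0,0,0,-0.42,-0.077,0.003,0,0,0,0,-0.42,-0.077,0.003,0,0,0,0]
}}

```text
time_s: 6.0
position: [0.6234, -0.0397, 0.0326]
tool_rot: [[-0.026, 1.0, 0.0], [1.0, 0.026, -0.001], [-0.001, 0.0, -1.0]]
ft_force: [0.3, -2.5, 0.6]
grip_width: 0.0609
gripper_force: 12.5
```

Call:
{"fn": "arm_command", "kwargs": {
  "commands": [-0.36,0,0,0,0,0,0,-0.3,0,0,0,0,0,0,-0.24,0,0,0,0,0,0,-0.2,0,0,0,0,0,0,-0.2,0,0,0,0,0,0,-0.2,0,0,0,0,0,0,-0.2,0,0,0,0,0,0]
}}

```text
time_s: 6.58
position: [0.6213, -0.0393, 0.0342]
tool_rot: [[-0.027, 1.0, -0.005], [1.0, 0.027, -0.001], [-0.001, -0.005, -1.0]]
ft_force: [-14.4, -3.5, 20.4]
grip_width: 0.0518
gripper_force: 21.6
```

Call:
{"fn": "arm_command", "kwargs": {
  "commands": [-0.16,0,0,0,0,0,0,-0.12,0,0,0,0,0,0,-0.12,0,0,0,0,0,0,-0.12,0,0,0,0,0,0]
}}

```text
time_s: 6.92
position: [0.621, -0.0393, 0.0344]
tool_rot: [[-0.027, 1.0, -0.005], [1.0, 0.027, -0.001], [-0.001, -0.005, -1.0]]
ft_force: [-17.6, -3.1, 22.4]
grip_width: 0.0504
gripper_force: 22.8
```

The vertical force of 22 N shows the pads swinging forward as they close and pressing the reacher down. I'll ease up and watch the force.

Call:
{"fn": "arm_command", "kwargs": {
  "commands": [-0.12,0,0,-0.002,0,0,0,-0.12,0,0,-0.004,0,0,0,-0.12,0,0,-0.004,0,0,0]
}}

```text
time_s: 7.17
position: [0.6226, -0.0388, 0.035]
tool_rot: [[-0.027, 1.0, -0.001], [1.0, 0.027, -0.0], [-0.0, -0.001, -1.0]]
ft_force: [-7.5, -0.5, 8.5]
grip_width: 0.0477
gripper_force: 17.6
```

Call:
{"fn": "arm_command", "kwargs": {
  "commands": [-0.14,0,0,-0.001,0,0,0,-0.12,0,0,-0.002,0,0,0,-0.12,0,0,-0.002,0,0,0,-0.12,0,0,-0.002,0,0,0]
}}

```text
time_s: 7.5
position: [0.6232, -0.0387, 0.0352]
tool_rot: [[-0.027, 1.0, -0.001], [1.0, 0.027, 0.0], [0.0, -0.001, -1.0]]
ft_force: [-2.1, 0.0, -0.4]
grip_width: 0.0482
gripper_force: 15.3
```

Call:
{"fn": "arm_command", "kwargs": {
  "commands": [-0.1,0,0,-0.0005,0,0,0,-0.08,0,0,-0.001,0,0,0,-0.08,0,0,-0.001,0,0,0,-0.08,0,0,-0.001,0,0,0]
}}

```text
time_s: 7.83
position: [0.6233, -0.0386, 0.0358]
tool_rot: [[-0.027, 1.0, -0.0], [1.0, 0.027, 0.0], [0.0, -0.0, -1.0]]
ft_force: [-1.1, 0.1, -2.7]
grip_width: 0.0465
gripper_force: 15.0
```

Call:
{"fn": "arm_command", "kwargs": {
  "commands": [-0.06,0,0,0,0,0,0,-0.04,0,0,0,0,0,0,-0.04,0,0,0,0,0,0,-0.04,0,0,0,0,0,0]
}}

```text
time_s: 8.17
position: [0.6233, -0.0387, 0.036]
tool_rot: [[-0.027, 1.0, -0.0], [1.0, 0.027, 0.0], [0.0, -0.0, -1.0]]
ft_force: [-1.4, -0.1, -3.1]
grip_width: 0.0446
gripper_force: 19.0
```

Call:
{"fn": "arm_command", "kwargs": {
  "commands": [-0.02,0,0,-0.001,0,0,0,0.0,0,0,-0.001,0,0,0,0.0,0,0,-0.001,0,0,0,0.0,0,0,-0.001,0,0,0]
}}

```text
time_s: 8.5
position: [0.6234, -0.0388, 0.0366]
tool_rot: [[-0.027, 1.0, 0.0], [1.0, 0.027, -0.0], [-0.0, 0.0, -1.0]]
ft_force: [-0.2, 0.9, -3.4]
grip_width: 0.0433
gripper_force: 24.0
```

Both pads hold: the load is 24 N with almost no side force. Now I'll draw it out.

Call:
{"fn": "arm_command", "kwargs": {
  "commands": [0,0.004,0,0.0005,0,0,0,0,0.012,0,0.0005,0,0,0,0,0.025,0,0.0005,0,0,0,0,0.04,0,0.0005,0,0,0,0,0.058,0,0.0005,0,0,0,0,0.076,0,0.0005,0,0,0,0,0.094,0,0.0005,0,0,0,0,0.112,0,0.0005,0,0,0,0,0.128,0,0.0005,0,0,0,0,0.14,0,0.0005,0,0,0,0,0.148,0,0.0005,0,0,0,0,0.15,0,0.0005,0,0,0]
}}

```text
time_s: 9.5
position: [0.6213, 0.037, 0.0363]
tool_rot: [[-0.027, 1.0, -0.0], [1.0, 0.027, 0.0], [0.0, -0.0, -1.0]]
ft_force: [-0.5, -1.6, -3.4]
grip_width: 0.0433
gripper_force: 23.6
```

Call:
{"fn": "arm_command", "kwargs": {
  "commands": [0,0.004,0,0,0,0,0,0,0.012,0,0,0,0,0,0,0.025,0,0,0,0,0,0,0.042,0,0,0,0,0,0,0.06,0,0,0,0,0,0,0.08,0,0,0,0,0,0,0.1,0,0,0,0,0,0,0.12,0,0,0,0,0,0,0.138,0,0,0,0,0,0,0.152,0,0,0,0,0,0,0.161,0,0,0,0,0,0,0.165,0,0,0,0,0]
}}

```text
time_s: 10.5
position: [0.6191, 0.1195, 0.0363]
tool_rot: [[-0.027, 1.0, -0.0], [1.0, 0.027, 0.0], [0.0, -0.0, -1.0]]
ft_force: [0.0, -2.3, -3.7]
grip_width: 0.043
gripper_force: 23.5
```

Call:
{"fn": "arm_command", "kwargs": {
  "commands": [0,0.004,0,0,0,0,0,0,0.012,0,0,0,0,0,0,0.025,0,0,0,0,0,0,0.042,0,0,0,0,0,0,0.06,0,0,0,0,0,0,0.078,0,0,0,0,0,0,0.092,0,0,0,0,0,0,0.098,0,0,0,0,0,0,0.1,0,0,0,0,0,0,0.1,0,0,0,0,0,0,0.1,0,0,0,0,0]
}}

```text
time_s: 11.42
position: [0.6178, 0.1687, 0.0364]
tool_rot: [[-0.027, 1.0, 0.0], [1.0, 0.027, 0.0], [0.0, 0.0, -1.0]]
ft_force: [0.4, 0.7, -3.6]
grip_width: 0.0437
gripper_force: 23.4
```

Run:
```python
from h import *
from rig import optics
import cv2
go()
o=optics.get_image('top')['image'][150:290,280:430,::-1];s=optics.get_image('side')['image'][160:460,180:440,::-1]
a=cv2.resize(o,None,fx=3,fy=3,interpolation=cv2.INTER_CUBIC);b=cv2.resize(s,(347,400))
c=np.zeros((420,800,3),np.uint8);c[:,:450]=a;c[:400,453:]=b
cv2.imwrite('pics/t4.png',c)
```

```text
t 11.42 p [0.6178 0.1687 0.0364] yaw 1.53 w 0.0437 gf 23.4 ft [ 0.4  0.7 -3.6]
```

View pics/t4.png

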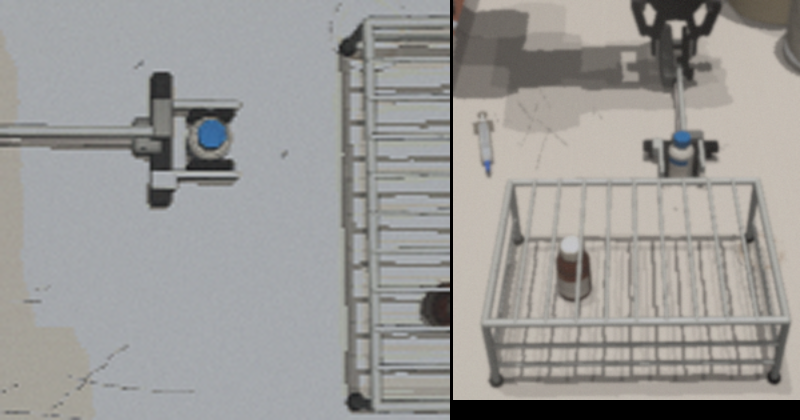

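The blue-capped bottle is upright in the jaws at crop (210,135), with about 9 cm of bare table to the rack; the big bottle has not moved. Before releasing, I'll lower the reacher gently.

Call:
{"fn": "arm_command", "kwargs": {
  "commands": [0,0,0,0.001,0,0,0,0,0,0,0.002,0,0,0,0,0,0,0.002,0,0,0,0,0,0,0.002,0,0,0]
}}

```text
time_s: 11.85
position: [0.6179, 0.1685, 0.0359]
tool_rot: [[-0.027, 1.0, 0.001], [1.0, 0.027, -0.0], [-0.0, 0.001, -1.0]]
ft_force: [-2.9, 1.2, 4.1]
grip_width: 0.0429
gripper_force: 24.5
```

Call:
{"fn": "arm_command", "kwargs": {
  "commands": [-0.04,0,0,0,0,0,0,-0.08,0,0,0.0005,0,0,0,-0.12,0,0,0.0015,0,0,0,-0.16,0,0,0.002,0,0,0,-0.2,0,0,0.003,0,0,0,-0.25,0,0,0.004,0,0,0,-0.3,0,0,0.0045,0,0,0,-0.35,0,0,0.005,0,0,0,-0.4,0,0,0.006,0,0,0,-0.4,0,0,0.006,0,0,0,-0.4,0,0,0.006,0,0,0]
}}

```text
time_s: 12.77
position: [0.6178, 0.1687, 0.0327]
tool_rot: [[-0.027, 1.0, 0.0], [1.0, 0.027, -0.0], [-0.0, 0.0, -1.0]]
ft_force: [-3.2, -0.0, 7.5]
grip_width: 0.0601
gripper_force: 14.1
```

Call:
{"fn": "arm_command", "kwargs": {
  "commands": [-0.45,0,0,0,0,0,0,-0.5,0,0,0,0,0,0,-0.6,0,0,0,0,0,0,-0.8,0,0,0,0,0,0,-1,0,0,0,0,0,0,-1,0,0,0,0,0,0,-1,0,0,0,0,0,0,-1,0,0,0,0,0,0]
}}

```text
time_s: 13.43
position: [0.6178, 0.1686, 0.0323]
tool_rot: [[-0.027, 1.0, -0.0], [1.0, 0.027, 0.0], [0.0, -0.0, -1.0]]
ft_force: [0.5, 0.1, -0.2]
grip_width: 0.0852
gripper_force: 0.0
```

Released with no contact force. Lifting straight up and checking.

Call:
{"fn": "arm_command", "kwargs": {
  "commands": [-1,0,0,-0.02,0,0,0,-1,0,0,-0.05,0,0,0,-1,0,0,-0.1,0,0,0,-1,0,0,-0.16,0,0,0,-1,0,0,-0.23,0,0,0,-1,0,0,-0.28,0,0,0,-1,0,0,-0.3,0,0,0,-1,0,0,-0.3,0,0,0,-1,0,0,-0.3,0,0,0,-1,0,0,-0.3,0,0,0]
}}

```text
time_s: 14.27
position: [0.6171, 0.1686, 0.1805]
tool_rot: [[-0.027, 1.0, -0.003], [1.0, 0.027, -0.0], [-0.0, -0.003, -1.0]]
ft_force: [0.7, -0.8, -1.4]
grip_width: 0.0855
gripper_force: 0.0
```

Run:
```python
from h import *
from rig import optics
import cv2
go()
o=optics.get_image('top')['image'][150:290,280:430,::-1];s=optics.get_image('side')['image'][160:460,180:440,::-1]
a=cv2.resize(o,None,fx=3,fy=3,interpolation=cv2.INTER_CUBIC);b=cv2.resize(s,(347,400))
c=np.zeros((420,800,3),np.uint8);c[:,:450]=a;c[:400,453:]=b
cv2.imwrite('pics/t5.png',c)
```

```text
t 14.27 p [0.6171 0.1686 0.1805] yaw 1.53 w 0.0855 gf 0.0 ft [ 0.7 -0.8 -1.4]
```

View pics/t5.png

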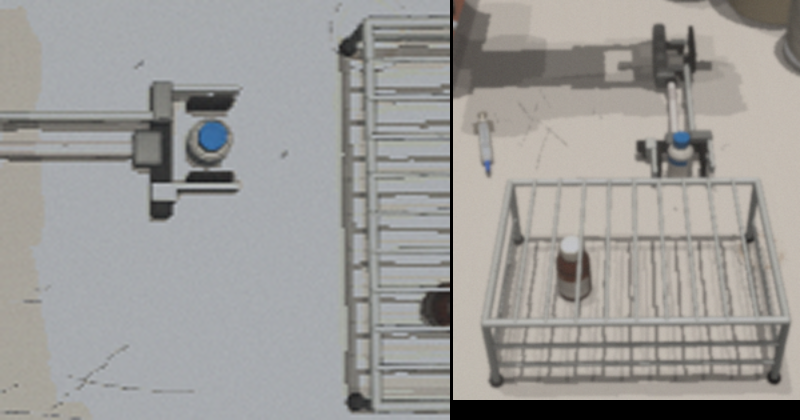

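The jaws have opened clear of the bottle, which stands upright at crop (212,138), well out from the rack; the robot touches nothing.

```bash
python3 -c "
from rig import env
print(env.close_job())"
```

```text
the job is handed in; nothing more can be done
None
```

The small bottle now stands upright in front of the rack with about 9 cm of bare table between them; the reacher is released, the rack and bigger bottle look unmoved in the final pictures, and I handed the job in at about 14 s.

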